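Change the cells in the bench charger

ROBOT

A 6-joint arm with a two-finger parallel gripper is mounted at the origin on a cart in front of the work surface, level with it; the furniture and walls round the work are solid. World frame = base frame: x ahead of the robot, y to its left, z up, the work surface at z = 0. Lengths are in m, angles in rad, forces in N, time in s.
With the tool pointing down it reaches from about 0.25 to 0.725 m from the base axis. Payload 9.7 kg.
Tool frame: the origin (TCP) lies midway between the tips of the shut fingers; the grasp point (between the pads) lies 19 mm behind it; z points along the fingers, y is the line along which they close (so a half turn about z gives the same grasp; the last joint's range is limited). The gripper opens to 85 mm and grips with 20 to 120 N. Pads are 22 mm wide; open, the fingers measure 114 mm over their backs; the gripper's body (76 mm by 85 mm) begins 54 mm behind the grasp point. The pads swing forward as they close: fully open they stand 13 mm farther back than shut.
Start: joints at [1.17, 0.087, 0.176, 1.66, 0, 1.571], TCP at [0.215, 0.506, 0.231] pointing down, gripper open.
Joint ranges: [-3.13, 3.13], [-0.85, 1.81], [-1.15, 1.24], [-2.2, 2.28], [-1.44, 1.52], [-3.14, 3.14]. Speed limits (rad/s): [2.22, 2.22, 2.57, 3.14, 3.14, 3.14].

INTERFACE

Orientations are given as a unit quaternion [x, y, z, w].
In Python, from cell import telemetry, snapshot, camera_model, env gives the robot as it stands. The module is installed in compiled form; this text tells all that it offers.
- The arm moves only by the tool drive_tool, never from a script. Its argument "series" is a list of rows, each a list of 7 numbers: the shift along the tool's x, y, z in cm, then the turn, a rotation vector about the tool's x, y, z in rad, then the gripper's target within -1 to 1 (shut at 1, half-way at 0, fully open at -1). A call has exactly 10 rows; each row is the pose to reach, as a shift and turn from the pose commanded when the call began, along the tool's axes at that moment; what a row does not reach only later rows make up. A row lasts 1/8 s, in which the tool goes at most 62.5 mm and 10.7 degrees, less where a joint would pass 70% of its speed; a pose out of reach is approached as far as the arm can. A call with a gripper value outside its range is refused whole. The fingers move at their own pace and stop on an object; "grip_force" is the grip in N (left out, the last holds). Time passes only in rows, so rows that repeat a pose let the fingers close, or fill a call up. It gives the time, the measured TCP pose, the force, the opening and the grip force at its end, in the units of the state.
- telemetry.get_obs(): the state, without advancing time (a new reading comes with each control period).
- snapshot(name): name is "side" or "top"; returns (picture, depth): 400x640x3 uint8, red, green, blue; 400x640 float32, m along the optical axis (not along the pixel's ray), 0 where there is no reading.
- camera_model(name): a dict with "fx", "fy", "cx", "cy" (pixels), "R" (3x3) and "t" (3): a world point X has camera coordinates R X + t. Camera axes: x right, y down, z forward; pixel columns grow to the right and rows downward; lengths in m; the calibration is good to about 2 mm. A picture is of the moment at which its call begins. camera_model takes no time and is no camera call.
- env.finish_job(): hands the job in; it is judged then, once.
The state is a dict: "clock": time; "joint_pos": joint angles; "joint_vel": joint speeds; "tau": joint torques, N m; "position": TCP position; "tcp_rot": TCP orientation; "force": force on the tool from outside, world axes, zero at the start; "ft_torque": the same for the moment, N m; "opening": finger opening in m; "grip_force": force on a finger pad.
Only numpy, scipy, OpenCV 4.12 (cv2) and the standard library are available. Lean on these libraries where they do the work, as an engineer would, in place of code of your own. Each camera call takes 0.05 s, during which the arm holds its last target. There are 200 camera calls.

TASK

The cells in the charger are charged and those in the near row of the pocket tray are flat. Slide the charger's size slide fully open to its stop, lay the charged cells in pockets of the tray's empty far row and every flat cell in a charger bay, then slide the size slide fully shut to its stop so that the flat cells are held between the contacts. The plus ends all point away from you now and must do so at the end, in the charger and in the tray; do not disturb the other things on the bench.

Things in the scene. Friction and masses are not known exactly. Their poses are not given: they have to be found in the camera images.
- charger: Three-bay cell charger, black, 164 x 176 mm, fixed on a 3 mm bench mat. Origin: centre of the underside (heights count from it); x points to the head, roughly away from the robot, y left. Deck 18 mm high; head 42 mm high, x = 39 to 86 mm; guide rods along x at y = +-78 mm, 31 mm high; front rod block 36 mm high, x = -76 to -64 mm. Bays along x at y = +45, 0, -45 mm.
- size_slide (a joint): The size slide, a contact bar across the bays running along charger x; in m: 0 = shut at its stop, 0.028 = open at its stop (moved along charger -x). Stays where left; about 2 N moves it. Shut: 51 mm from its face to the head's face, a 6 mm lip covers the cell ends (no lifting out). Open: clear from x = -34 to +39 mm. Shutting pushes cells to the fixed contacts.
- size_slide_grip (a point): Centre of the black finger grip on top of the size slide; axes as the charger. The grip is 14 mm along x, 38 mm along y, 24 mm tall (38 to 62 mm above the charger's underside; this point at 50 mm). The contact bar under it (16 mm along x, 168 mm along y) reaches up to 40 mm at the grip's foot.
- tray: Light grey pocket tray 150 x 150 mm, fixed on the 3 mm mat. Origin: centre of the underside; x roughly away from the robot, y left. Pockets 57 mm (x) by 19 mm (y), floor 4 mm, rim 13 mm above the underside: near row at x = -34 mm (flat cells), far row at x = +34 mm (empty), at y = +45, 0, -45 mm. A 29 mm wide channel along y, down to the floor, crosses each row's middle for the fingers.
- bay_0 (a point): Fixed contact of the left bay: on the head's face (charger x = 39 mm) at cell-axis height, 25.4 mm above the charger's underside; axes as the charger; the bay runs from here along -x. The cell lies on the deck between two round ribs, 17 mm apart at the deck, 4 mm high, x = -5 to 38 mm.
- bay_1 (a point): Fixed contact of the middle bay: on the head's face (charger x = 39 mm) at cell-axis height, 25.4 mm above the charger's underside; axes as the charger; the bay runs from here along -x. The cell lies on the deck between two round ribs, 17 mm apart at the deck, 4 mm high, x = -5 to 38 mm.
- bay_2 (a point): Fixed contact of the right bay: on the head's face (charger x = 39 mm) at cell-axis height, 25.4 mm above the charger's underside; axes as the charger; the bay runs from here along -x. The cell lies on the deck between two round ribs, 17 mm apart at the deck, 4 mm high, x = -5 to 38 mm.
- pocket_0 (a point): In the left pocket of the tray's far row: where the plus end face of a cell lying centred in the pocket comes (24.6 mm ahead of the pocket centre along tray x, on the cell axis); axes as the tray.
- pocket_1 (a point): In the middle pocket of the tray's far row: where the plus end face of a cell lying centred in the pocket comes (24.6 mm ahead of the pocket centre along tray x, on the cell axis); axes as the tray.
- pocket_2 (a point): In the right pocket of the tray's far row: where the plus end face of a cell lying centred in the pocket comes (24.6 mm ahead of the pocket centre along tray x, on the cell axis); axes as the tray.
- charged_0: A charged cell, in a charger bay at the start (may be absent): AA size, 14.5 mm thick, barrel 49 mm long plus a 1.5 mm button, 24 g; lies flat, does not roll. Origin on the underside, 7.4 mm below the axis, 23.9 mm from the plus end face, 25.3 mm from the minus end; its y axis points to the minus end, z up at the start; plus (button, tan) end starts away from the robot.
- charged_1: A charged cell, in a charger bay at the start (may be absent): AA size, 14.5 mm thick, barrel 49 mm long plus a 1.5 mm button, 24 g; lies flat, does not roll. Origin on the underside, 7.4 mm below the axis, 23.9 mm from the plus end face, 25.3 mm from the minus end; its y axis points to the minus end, z up at the start; plus (button, tan) end starts away from the robot.
- charged_2: A charged cell, in a charger bay at the start (may be absent): AA size, 14.5 mm thick, barrel 49 mm long plus a 1.5 mm button, 24 g; lies flat, does not roll. Origin on the underside, 7.4 mm below the axis, 23.9 mm from the plus end face, 25.3 mm from the minus end; its y axis points to the minus end, z up at the start; plus (button, tan) end starts away from the robot.
- flat_0: A flat cell, in a near-row pocket of the tray at the start (may be absent): AA size, 14.5 mm thick, barrel 49 mm long plus a 1.5 mm button, 24 g; lies flat, does not roll. Origin on the underside, 7.4 mm below the axis, 23.9 mm from the plus end face, 25.3 mm from the minus end; its y axis points to the minus end, z up at the start; plus (button, tan) end starts away from the robot.
- flat_1: A flat cell, in a near-row pocket of the tray at the start (may be absent): AA size, 14.5 mm thick, barrel 49 mm long plus a 1.5 mm button, 24 g; lies flat, does not roll. Origin on the underside, 7.4 mm below the axis, 23.9 mm from the plus end face, 25.3 mm from the minus end; its y axis points to the minus end, z up at the start; plus (button, tan) end starts away from the robot.
- flat_2: A flat cell, in a near-row pocket of the tray at the start (may be absent): AA size, 14.5 mm thick, barrel 49 mm long plus a 1.5 mm button, 24 g; lies flat, does not roll. Origin on the underside, 7.4 mm below the axis, 23.9 mm from the plus end face, 25.3 mm from the minus end; its y axis points to the minus end, z up at the start; plus (button, tan) end starts away from the robot.
- charged_0_plus (a point): Middle of the plus end face of charged_0 (button not counted), on the cell axis.
- charged_1_plus (a point): Middle of the plus end face of charged_1 (button not counted), on the cell axis.
- charged_2_plus (a point): Middle of the plus end face of charged_2 (button not counted), on the cell axis.
- flat_0_plus (a point): Middle of the plus end face of flat_0 (button not counted), on the cell axis.
- flat_1_plus (a point): Middle of the plus end face of flat_1 (button not counted), on the cell axis.
- flat_2_plus (a point): Middle of the plus end face of flat_2 (button not counted), on the cell axis.
- usb_adapter: Bystander: small black adapter 34 x 52 x 26 mm, behind the work; origin under its centre.
- tape_measure: Bystander: tape measure 37 x 73 x 62 mm; origin under its centre.
Not all that is in view belongs to the job. What is shaped like the flat_0 but turquoise is not meant. What is shaped like the flat_1 but orange is not meant.

How it is judged:
By the outcome, as a careful person would: the job done as asked, in the order asked, and still so for the second after the job is handed in, with the robot touching nothing.
Of charged_0, charged_1, charged_2 only 2 to 3 are there at a start; the rules pass over those that are not, and their reading is None.
Of flat_0, flat_1, flat_2 only 2 to 3 are there at a start; the rules pass over those that are not, and their reading is None.
At some moment in a run one of flat_0, flat_1, flat_2 may be knocked a few centimetres aside while the robot is not near it.
Once in a run the grip may slacken for a moment while it holds something.
It also fails if it takes over 210 s, if anything falls off the work surface, if the arm or the gripper's body presses on something with over 40 N, if the wrist force passes 120 N, or if a joint passes its speed limit or range.

## Working session

There is one attempt and no reset: what is moved stays moved. The work goes in short steps, Python scripts to look and compute and a tool call to move; the robot and the scene stay as the last step left them, time stands still between calls to the robot, and variables do not carry over. Pictures are saved under pics/ and viewed, at most 14 in all, crops included, and the job is handed in when it is done.

Besides the shell and the picture viewer there is one more tool, called as a command line: name --pt "numbers of a row" for each row, then --argument value for the rest. drive_tool: Moves the arm, as the interface text tells. Its arguments: {"type":"object","properties":{"series":{"type":"array","items":{"type":"array","items":{"type":"number"}}},"grip_force":{"type":"number"}},"required":["series"]}

```bash
mkdir -p pics; cat > h.py <<'E'
import numpy as np, cv2
from cell import telemetry, snapshot, camera_model, env
def snap(name,out=None):
    p,d=snapshot(name); np.savez(f'{name}.npz',p=p,d=d)
    if out: cv2.imwrite(f'pics/{out}.png',p[:,:,::-1])
    return p,d
def load(name):
    z=np.load(f'{name}.npz'); return z['p'],z['d']
def w(name,u,v,z=None,d=None):
    m=camera_model(name); r=np.array([(u-m['cx'])/m['fx'],(v-m['cy'])/m['fy'],1.]); R=np.array(m['R']);t=np.array(m['t'])
    if z is None:
        return R.T@(r*d[int(v),int(u)]-t)
    o=-R.T@t; k=R.T@r; return o+k*(z-o[2])/k[2]
def pix(name,X):
    m=camera_model(name); c=np.array(m['R'])@X+m['t']; return m['fx']*c[0]/c[2]+m['cx'],m['fy']*c[1]/c[2]+m['cy']
def crop(p,x0,y0,x1,y1,s,out):
    cv2.imwrite(f'pics/{out}.png',cv2.resize(p[y0:y1,x0:x1,::-1],None,fx=s,fy=s,interpolation=cv2.INTER_CUBIC))
E
python3 - <<'E'
from h import *
snap('top','top0');snap('side','side0')
for n in('top','side'):
    m=camera_model(n);print(n,m['fx'],-np.array(m['R']).T@m['t'],np.round(m['R'],3))
o=telemetry.get_obs();print(o['clock'],o['position'],o['tcp_rot'],o['opening'])
E
```

```text
top 502.0524907290553 [ 0.39071128 -0.02240288  1.10508407] [[-0.047 -0.999  0.006]
 [-0.975  0.045 -0.217]
 [ 0.217 -0.016 -0.976]]
side 457.6521564611645 [0.6219878  0.66037221 0.65244827] [[-0.998  0.055 -0.011]
 [ 0.044  0.66  -0.75 ]
 [-0.034 -0.749 -0.662]]
0.1 [0.21450207 0.50622127 0.23064717] [ 1.99067866e-01  9.79985522e-01 -5.84498032e-04 -1.39008849e-04] 0.08594096227249481
```

View pics/top0.png

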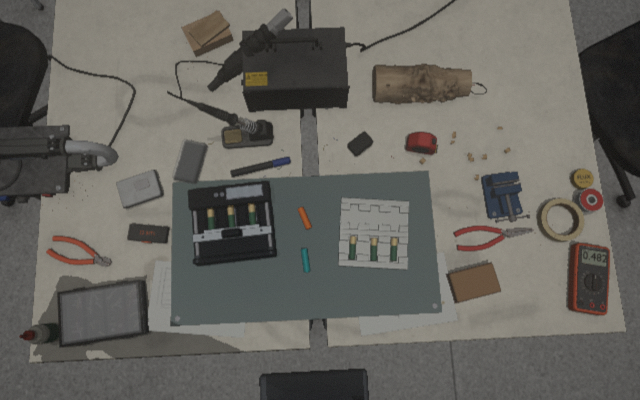

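View pics/side0.png

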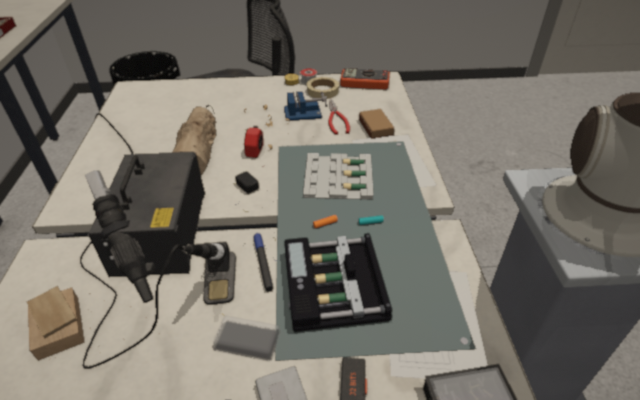

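Top view: the charger is around (232,222) with three cells. The tray is around (374,233) with three cells in the near row (352/374/394, 249). The orange cell (305,218) and turquoise cell (305,260) are the decoys. Next I enlarge both.

```bash
python3 - <<'E'
from h import *
p,d=load('top')
crop(p,182,172,282,272,6,'c1'); crop(p,330,190,420,275,6.6,'c2')
E
```

```text
(no output)
```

View pics/c1.png

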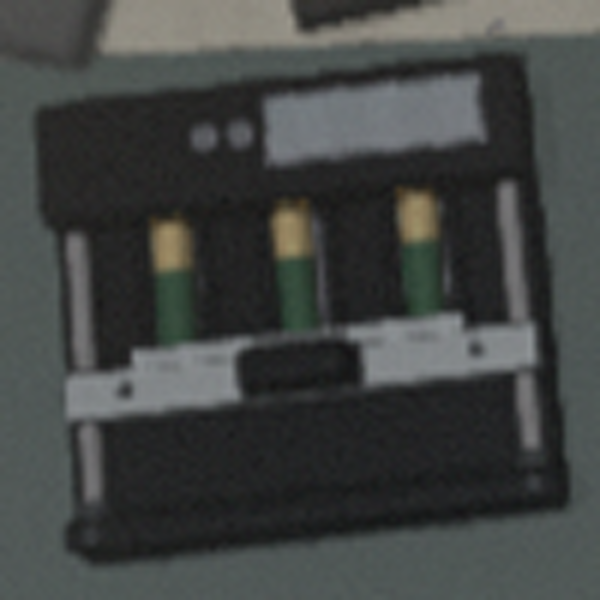

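View pics/c2.png

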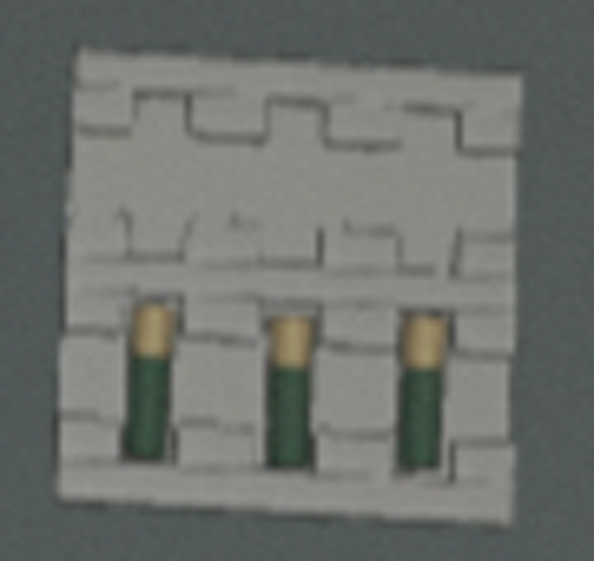

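```bash
cat > cells.py <<'E'
from h import *
def cells(name='top',minA=25,rect=None):
    p,d=load(name); s=8
    P=cv2.resize(p,None,fx=s,fy=s,interpolation=cv2.INTER_CUBIC).astype(int)
    r,g,b=P[...,0],P[...,1],P[...,2]
    green=(g-r>14)&(g-b>6)
    tan=(r-b>28)&(r-g>2)&(r-g<45)&(r>75)
    out=[]
    for m,nm in((green,'G'),(tan,'T')):
        n,l,st,c=cv2.connectedComponentsWithStats(m.astype(np.uint8))
        for i in range(1,n):
            if st[i,4]>minA*s*s:
                u,v=(c[i]+.5)/s-.5
                if (rect is None and 185<u<420 and 175<v<280): out.append((nm,round(u,2),round(v,2),st[i,4]/s/s))
    return out
if __name__=='__main__':
    for o in cells(): print(o, np.round(w('top',o[1],o[2],z=.0284 if o[1]<300 else .0143),4))
E
python3 - <<'E'
import runpy; runpy.run_path('cells.py',run_name='__main__')
from h import *
from scipy.optimize import least_squares
c=lambda X,Y:((X+.5)/6-.5+182,(Y+.5)/6-.5+172)
t=lambda X,Y:((X+.5)/6.6-.5+330,(Y+.5)/6.6-.5+190)
CH=[((86,88,45),c(38,110)),((86,-88,45),c(524,58)),((-64,88,39),c(68,522)),((-64,-88,39),c(567,460)),
]
TR=[((75,75,16),t(79,48)),((75,-75,16),t(522,75)),((-75,75,16),t(57,497)),((-75,-75,16),t(512,522))]
for L in(CH,TR):
    A=np.array([x for x,_ in L])/1e3;U=np.array([u for _,u in L])
    def f(q,full=0):
        cc,s=np.cos(q[2]),np.sin(q[2])
        return np.ravel([np.array(pix('top',np.array([q[0]+cc*a[0]-s*a[1],q[1]+s*a[0]+cc*a[1],a[2]])))-u for a,u in zip(A,U)])
    r=least_squares(f,[.4,0,0]);print(r.x,np.round(r.fun,1))
    for x,u in L: print(x,np.round(w('top',*u,z=x[2]/1e3),4))
p,d=load('top')
for uv in((215,205),(232,232),(200,260),(374,215),(374,245),(374,300)): print(uv,np.round(w('top',*uv,d=d),4))
E
```

```text
('G', np.float64(251.77), np.float64(218.05), np.float64(59.125)) [0.5786 0.1096 0.0284]
('G', np.float64(230.86), np.float64(220.78), np.float64(56.96875)) [0.5747 0.155  0.0284]
('G', np.float64(210.5), np.float64(222.99), np.float64(57.234375)) [0.5719 0.199  0.0284]
('G', np.float64(351.89), np.float64(251.22), np.float64(63.671875)) [ 0.4981 -0.1041  0.0143]
('G', np.float64(373.34), np.float64(252.74), np.float64(63.75)) [ 0.4926 -0.1504  0.0143]
('G', np.float64(393.28), np.float64(252.77), np.float64(61.21875)) [ 0.4905 -0.1937  0.0143]
('T', np.float64(251.1), np.float64(207.49), np.float64(42.453125)) [0.602  0.1107 0.0284]
('T', np.float64(229.99), np.float64(210.18), np.float64(43.25)) [0.5982 0.1566 0.0284]
('T', np.float64(304.33), np.float64(217.8), np.float64(33.03125)) [ 0.5762 -0.0041  0.0143]
('T', np.float64(209.99), np.float64(212.39), np.float64(42.1875)) [0.5953 0.2001 0.0284]
('T', np.float64(352.7), np.float64(239.61), np.float64(36.828125)) [ 0.5232 -0.1075  0.0143]
('T', np.float64(373.72), np.float64(241.26), np.float64(37.265625)) [ 0.5175 -0.153   0.0143]
('T', np.float64(393.88), np.float64(241.37), np.float64(39.34375)) [ 0.5152 -0.1969  0.0143]
[0.56511404 0.15048486 0.07178755] [-0.1 -0.4  0.  -1.   0.1  0.4 -0.   0.9]
(86, 88, 45) [0.6437 0.2443 0.045 ]
(86, -88, 45) [0.655 0.069 0.045]
(-64, 88, 39) [0.4959 0.2339 0.039 ]
(-64, -88, 39) [0.5095 0.058  0.039 ]
[ 0.53679577 -0.15458047 -0.10557729] [-0.3 -0.   0.2 -0.2 -0.3 -0.1  0.4  0.3]
(75, 75, 16) [ 0.6192 -0.0885  0.016 ]
(75, -75, 16) [ 0.603  -0.2366  0.016 ]
(-75, 75, 16) [ 0.47   -0.0728  0.016 ]
(-75, -75, 16) [ 0.4549 -0.2205  0.016 ]
(215, 205) [0.6076 0.1858 0.0457]
(232, 232) [0.5448 0.147  0.064 ]
(200, 260) [0.4921 0.2186 0.0403]
(374, 215) [ 0.5765 -0.1586  0.0076]
(374, 245) [ 0.5086 -0.1523  0.0208]
(374, 300) [ 0.3926 -0.1461  0.0023]
```

```bash
python3 - <<'E'
from h import *
C=(.5651,.1505,.0718);T=(.5368,-.1546,-.1056)
def cloud(n):
    p,d=load(n);m=camera_model(n);v,u=np.mgrid[:400,:640]
    c=np.stack([(u-m['cx'])/m['fx']*d,(v-m['cy'])/m['fy']*d,d],-1)
    X=(c-np.array(m['t']))@np.array(m['R']);return X[d>0]
def loc(X,q):
    c,s=np.cos(q[2]),np.sin(q[2]);D=X[:,:2]-q[:2];return np.c_[D@[c,s],D@[-s,c],X[:,2]]
for n in('top','side'):
    X=cloud(n);L=loc(X,C);x,y,z=L.T*1e3
    print(n,'head',[np.round(np.percentile(a[(abs(z-45)<3)&(abs(x)<100)&(x>30)&(abs(y)<100)],[1,50,99]),1) for a in(x,y,z)])
    k=(z>57)&(z<70)&(abs(x)<60)&(abs(y)<30);print('grip',[np.round(np.percentile(a[k],[2,50,98]),1) for a in(x,y,z)])
    k=(z>30)&(x<-10)&(abs(x)<40)&(abs(y)<95);print('bar',[np.round(np.percentile(a[k],[1,50,99]),1) for a in(x,y,z)])
    for yc in(45,0,-45):
        for lo,hi in((0,15),(15,35)):
            k=(z>29)&(z<40)&(x>lo)&(x<hi)&(abs(y-yc-2)<13);print('cell',yc,lo,k.sum(),np.round([y[k].mean(),y[k].min(),y[k].max(),z[k].max()],1))
    k=(z>30)&(abs(x+70)<12)&(abs(y)<97);print('block',[np.round(np.percentile(a[k],[2,50,98]),1) for a in(x,y,z)])
    L=loc(X,T);x,y,z=L.T*1e3
    k=(z>13)&(z<19)&(abs(x)<85)&(abs(y)<85);print('tray',[np.round(np.percentile(a[k],[1,50,99]),1) for a in(x,y,z)])
    for yc in(45,0,-45):
        k=(z>17.5)&(z<24)&(x>-60)&(x<-8)&(abs(y-yc)<13);print('cell',yc,k.sum(),np.round([x[k].mean(),x[k].min(),x[k].max(),y[k].mean(),y[k].min(),y[k].max(),z[k].max()],1))
E
```

```text
top head [array([41.3, 62.6, 85.1]), array([-83. ,   5. ,  87.7]), array([42.1, 45.1, 47.9])]
grip [array([-27.7, -21.2, -14. ]), array([-16.3,   2. ,  20.9]), array([58.7, 64.3, 68.2])]
bar [array([-37.3, -21.8, -10.5]), array([-81.6,  -0.2,  84.7]), array([31.6, 40.7, 67.7])]
cell 45 0 44 [46.5 39.4 53.1 37.9]
cell 45 15 60 [46.1 36.8 53.8 38.4]
cell 0 0 43 [ 2.6 -4.  10.1 39.6]
cell 0 15 61 [ 2.5 -3.8 10.2 39.5]
cell -45 0 46 [-42.9 -49.5 -31.9  38.9]
cell -45 15 57 [-43.2 -49.6 -31.1  38.2]
block [array([-75.4, -69.6, -60.2]), array([-81.5,   3.4,  85. ]), array([31.9, 38.8, 43.2])]
tray [array([-75.9,  -5.2,  72.6]), array([-72.9,   1.9,  74.5]), array([13.1, 16.2, 18.9])]
cell 45 127 [-36.4 -59.5 -11.2  45.8  32.1  56.2  23.9]
cell 0 116 [-36.8 -58.8 -13.2   0.2 -10.5  11.2  23.7]
cell -45 129 [-33.9 -59.9  -9.2 -42.9 -55.7 -32.4  24. ]
side head [array([43.5, 65.2, 87. ]), array([-81.9,  15.6,  89.4]), array([42.3, 45.1, 47.5])]
grip [array([-25.5, -18.2, -11.9]), array([-15.4,   6.6,  21.6]), array([57.6, 64.5, 67. ])]
bar [array([-37.3, -18.2, -10.2]), array([-79.4,  21.3,  87.8]), array([30.6, 40.4, 66.7])]
cell 45 0 70 [49.3 41.8 54.1 38.7]
cell 45 15 93 [49.6 40.9 55.1 37.7]
cell 0 0 60 [ 5.5 -1.5 11.  36.8]
cell 0 15 87 [ 5.9 -2.8 11.5 37.8]
cell -45 0 56 [-40.  -48.4 -34.7  37.3]
cell -45 15 77 [-39.8 -48.7 -34.5  37.1]
block [array([-73.5, -66.5, -60. ]), array([-79.4,  16.7,  89.6]), array([31. , 38.4, 41. ])]
tray [array([-74.2,  -4.5,  73.4]), array([-71.9,   9.6,  76.2]), array([13.2, 16.1, 18.8])]
cell 45 90 [-35.6 -58.9  -8.6  48.1  33.   55.6  23.9]
cell 0 88 [-36.5 -59.8 -12.6   2.2  -6.1   9.5  23.3]
cell -45 80 [-34.9 -58.7 -10.  -41.1 -55.9 -33.1  23.8]
```

```bash
cat >> h.py <<'E'
from scipy.spatial.transform import Rotation as Ro
C=[.5654,.1532,.0735];T=[.5358,-.1535,-.1056]   # charger, tray: x,y,yaw
def W(q,x,y): # local mm -> world
    c,s=np.cos(q[2]),np.sin(q[2]);return q[0]+(c*x-s*y)/1e3,q[1]+(s*x+c*y)/1e3
def rot(yaw): # tool down, tool y along world yaw+90deg, tool x along -local x
    c,s=np.cos(yaw),np.sin(yaw);return Ro.from_matrix(np.array([[-c,-s,0],[-s,c,0],[0,0,-1]]))
def plan(pts,start=None):
    """pts: (x,y,z,yaw) in m; prints shift cm + turn in tool axes at start"""
    o=telemetry.get_obs()
    p0,R0=(np.array(o['position']),Ro.from_quat(o['tcp_rot'])) if start is None else (np.array(start[:3]),rot(start[3]))
    print('start',np.round(p0,4),np.round(o['clock'],1),'open',round(o['opening'],4))
    for x,y,z,a in pts:
        s=R0.inv().apply(np.array([x,y,z])-p0)*100; t=(R0.inv()*rot(a)).as_rotvec()
        print(np.round(s,2),np.round(t,3))
E
python3 - <<'E'
from h import *
g=W(C,-20,0);print(g)
plan([(*g,.15,C[2]),(*g,.049,C[2])])
E
```

```text
(np.float64(0.5454539981841249), np.float64(0.15173132319378824))
start [0.2145 0.5062 0.2306] 0.1 open 0.0859
[-44.3  -19.72   8.09] [-0.001 -0.    -0.474]
[-44.3  -19.7   18.19] [-0.001 -0.    -0.474]
```

drive_tool --pt "-5.5 -2.5 0 0 0 -0.1 -0.6" --pt "-11 -5 0 0 0 -0.2 -0.6" --pt "-16.5 -7.4 0 0 0 -0.3 -0.6" --pt "-22 -9.9 1 0 0 -0.4 -0.6" --pt "-27.5 -12.3 2 0 0 -0.474 -0.6" --pt "-33 -14.8 4 0 0 -0.474 -0.6" --pt "-38.5 -17.2 6 0 0 -0.474 -0.6" --pt "-44.3 -19.7 8 0 0 -0.474 -0.6" --pt "-44.3 -19.7 8 0 0 -0.474 -0.6" --pt "-44.3 -19.7 8 0 0 -0.474 -0.6" --grip_force 25

```text
clock: 1.35
position: [0.5454, 0.152, 0.1509]
tcp_rot: [-0.036, 0.999, -0.0, -0.001]
force: [-0.7, 0.5, 0.1]
opening: 0.0684
grip_force: 0.0
```

```bash
python3 - <<'E'
from h import *
p,d=snap('top');q,e=snap('side')
t=telemetry.get_obs()['position'];print(t,pix('top',t),pix('side',t),telemetry.get_obs()['tcp_rot'])
a=cv2.resize(p[172:292,172:292],(480,480));
b=cv2.resize(q[180:340,240:400],(480,480))
cv2.imwrite('pics/m1.png',np.hstack([a,b])[:,:,::-1][:, :800] if 0 else cv2.resize(np.hstack([a,b])[:,:,::-1],(800,400)))
E
```

```text
[0.54515698 0.15309404 0.15180679] (np.float64(221.2463129759306), np.float64(225.59113961177295)) (np.float64(352.2621401470072), np.float64(224.50656976824467)) [-3.71153745e-02  9.99310961e-01  1.58096332e-04  1.66378864e-04]
```

View pics/m1.png

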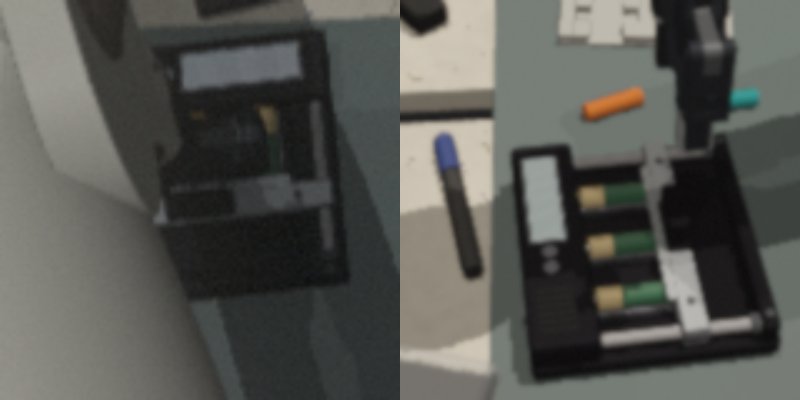

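Side crop: the gripper hangs over the slide grip and the charger is unchanged. I descend and close on the grip gently.

drive_tool --pt "0 0 4 0 0 0 -0.5" --pt "0 0 8 0 0 0 -0.5" --pt "0 0 10.2 0 0 0 -0.5" --pt "0 0 10.2 0 0 0 -0.5" --pt "0 0 10.2 0 0 0 0.3" --pt "0 0 10.2 0 0 0 0.3" --pt "0 0 10.2 0 0 0 0.3" --pt "0 0 10.2 0 0 0 0.3" --pt "0 0 10.2 0 0 0 0.3" --pt "0 0 10.2 0 0 0 0.3" --grip_force 25

```text
clock: 2.7
position: [0.5467, 0.1511, 0.0517]
tcp_rot: [-0.036, 0.999, -0.001, 0.002]
force: [-1.0, -9.1, 6.0]
opening: 0.0372
grip_force: 26.3
```

```bash
python3 - <<'E'
from h import *
o=telemetry.get_obs();print({k:np.round(o[k],4) for k in('clock','position','force','ft_torque','opening','grip_force')})
E
```

```text
{'clock': np.float64(2.7), 'position': array([0.5467, 0.1511, 0.0517]), 'force': array([-1.0114, -9.0957,  5.9649]), 'ft_torque': array([-1.7288,  0.1697,  0.0692]), 'opening': np.float64(0.0372), 'grip_force': np.float64(26.2649)}
```

drive_tool --pt "0.4 -0.1 0 0 0 0 0.3" --pt "0.8 -0.1 0 0 0 0 0.3" --pt "1.2 -0.1 0 0 0 0 0.3" --pt "1.6 -0.1 0 0 0 0 0.3" --pt "2.0 -0.1 0 0 0 0 0.3" --pt "2.3 -0.1 0 0 0 0 0.3" --pt "2.6 -0.1 0 0 0 0 0.3" --pt "2.8 -0.1 0 0 0 0 0.3" --pt "3.0 -0.1 0 0 0 0 0.3" --pt "3.0 -0.1 0 0 0 0 0.3"

```text
clock: 3.95
position: [0.5194, 0.1491, 0.0518]
tcp_rot: [-0.036, 0.999, -0.0, 0.004]
force: [14.9, -2.5, -0.9]
opening: 0.037
grip_force: 26.1
```

drive_tool --pt "-0.15 0 0 0 0 0 0.2" --pt "-0.15 0 0 0 0 0 -0.4" --pt "-0.15 0 0 0 0 0 -0.5" --pt "-0.15 0 0 0 0 0 -0.5" --pt "-0.15 0 -2 0 0 0 -0.5" --pt "-0.15 0 -6 0 0 0 -0.5" --pt "-0.15 0 -10 0 0 0 -0.3" --pt "-0.15 0 -10 0 0 0 0" --pt "-0.15 0 -10 0 0 0 0" --pt "-0.15 0 -10 0 0 0 0"

```text
clock: 5.2
position: [0.5166, 0.149, 0.1479]
tcp_rot: [-0.037, 0.999, -0.0, -0.001]
force: [-0.3, -0.5, 0.6]
opening: 0.043
grip_force: 0.0
```

```bash
sed -i 's/^C=\[[^]]*\]/C=[.5654,.1518,.0735]/' h.py; python3 - <<'E'
from h import *
q,e=snap('side')
P=cv2.resize(q[130:340,260:400],None,fx=4,fy=4)[:,:,::-1].copy()
cv2.imwrite('pics/m2.png',cv2.resize(P,(400,600)))
# predicted cell ends in side view
for y in(45,0,-45): print(y,[np.round(pix('side',np.array([*W(C,x,y),.0284])),1) for x in(37.5,-11.5)])
g=W(C,13,45)
plan([(*g,.15,C[2]),(*g,.06,C[2]),(*g,.0267,C[2])])
o=telemetry.get_obs();print(o['force'])
E
```

```text
45 [array([319.8, 298.8]), array([348.9, 295.5])]
0 [array([316.4, 277.6]), array([344.3, 274.6])]
-45 [array([313.2, 258.2]), array([340. , 255.4])]
start [0.5167 0.149  0.148 ] 5.2 open 0.0426
[-6.18  4.43 -0.22] [-0.    -0.002 -0.   ]
[-6.2   4.43  8.78] [-0.    -0.002 -0.   ]
[-6.2   4.43 12.11] [-0.    -0.002 -0.   ]
[-0.56159572  0.01590726 -1.06132675]
```

View pics/m2.png

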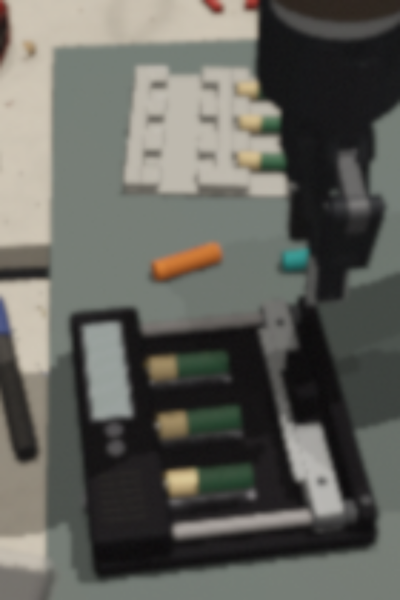

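Slide is open to its stop (its bar is now in the right of the crop) and all three cells lie clear. The cell ends, e.g. left cell (318,299)–(349,297), match the prediction. I pick the left cell.

drive_tool --pt "-3 2.2 0 0 0 0 0.42" --pt "-6.2 4.4 0 0 0 0 0.42" --pt "-6.2 4.4 4 0 0 0 0.42" --pt "-6.2 4.4 8.8 0 0 0 0.42" --pt "-6.2 4.4 11 0 0 0 0.42" --pt "-6.2 4.4 12.1 0 0 0 0.42" --pt "-6.2 4.4 12.1 0 0 0 0.42" --pt "-6.2 4.4 12.1 0 0 0 0.42" --pt "-6.2 4.4 12.1 0 0 0 0.42" --pt "-6.2 4.4 12.1 0 0 0 0.42" --grip_force 40

```text
clock: 6.5
position: [0.5762, 0.1977, 0.029]
tcp_rot: [-0.037, 0.999, 0.0, 0.001]
force: [0.3, 0.4, -0.4]
opening: 0.0248
grip_force: 0.0
```

drive_tool --pt "0 0 0.05 0 0 0 0.8" --pt "0 0 0.05 0 0 0 0.8" --pt "0 0 0.05 0 0 0 0.8" --pt "0 0 0.05 0 0 0 0.8" --pt "0 0 0.05 0 0 0 0.8" --pt "0 0 -0.3 0 0 0 0.8" --pt "0 0 -0.8 0 0 0 0.8" --pt "0 0 -1.5 0 0 0 0.8" --pt "0 0 -1.5 0 0 0 0.8" --pt "0 0 -1.5 0 0 0 0.8"

```text
clock: 7.75
position: [0.5759, 0.1975, 0.0432]
tcp_rot: [-0.037, 0.999, -0.0, -0.0]
force: [-0.5, 0.1, -0.1]
opening: 0.0129
grip_force: 39.1
```

```bash
python3 - <<'E'
from h import *
q,e=snap('side')
cv2.imwrite('pics/m3.png',cv2.resize(q[230:340,270:400],None,fx=5,fy=5)[:,:,::-1])
o=telemetry.get_obs();print({k:np.round(o[k],4) for k in('position','force','opening','grip_force')})
E
```

```text
{'position': array([0.5758, 0.1975, 0.0431]), 'force': array([-0.2673, -0.0339, -0.4075]), 'opening': np.float64(0.0127), 'grip_force': np.float64(39.1142)}
```

View pics/m3.png

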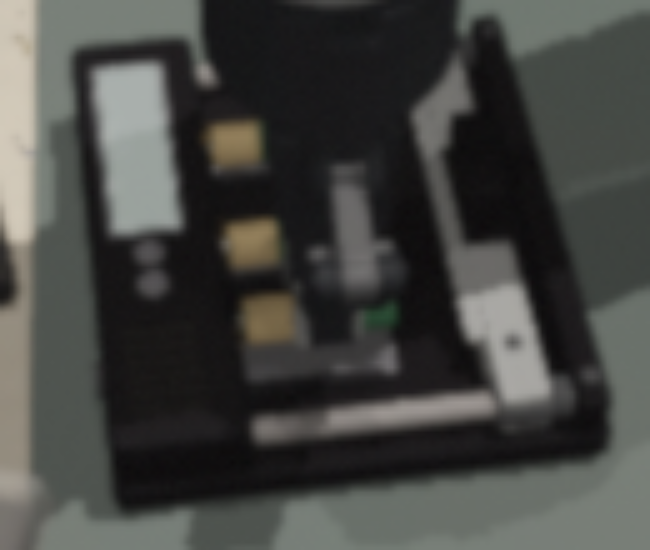

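The left cell is held level (tan end at crop (270,318)), and the other two lie undisturbed. I carry it to far-row pocket 0.

```bash
sed -i 's/T=\[[^]]*\]/T=[.5358,-.1547,-.1056]/' h.py; python3 - <<'E'
from h import *
g=W(T,34,45);print(g)
plan([(.576,.1975,.095,C[2]),(*g,.095,T[2]),(*g,.03,T[2]),(*g,.016,T[2])])
E
```

```text
(np.float64(0.5743537760269837), np.float64(-0.11353440327092068))
start [0.5758 0.1975 0.0431] 7.8 open 0.0127
[-0.02 -0.   -5.19] [-0. -0. -0.]
[  2.42 -31.01  -5.19] [-0.    -0.     0.179]
[  2.42 -31.01   1.31] [-0.    -0.     0.179]
[  2.42 -31.01   2.71] [-0.    -0.     0.179]
```

drive_tool --pt "0 0 -2.5 0 0 0 0.8" --pt "0 0 -5.2 0 0 0 0.8" --pt "0.4 -5 -5.2 0 0 0.03 0.8" --pt "0.8 -10.5 -5.2 0 0 0.06 0.8" --pt "1.2 -16 -5.2 0 0 0.09 0.8" --pt "1.7 -21.5 -5.2 0 0 0.13 0.8" --pt "2.1 -27 -5.2 0 0 0.179 0.8" --pt "2.4 -31 -5.2 0 0 0.179 0.8" --pt "2.4 -31 -2 0 0 0.179 0.8" --pt "2.4 -31 0.5 0 0 0.179 0.8"

```text
clock: 9.05
position: [0.5742, -0.1142, 0.037]
tcp_rot: [0.054, 0.999, 0.0, -0.0]
force: [-0.4, 0.2, -0.7]
opening: 0.013
grip_force: 39.2
```

```bash
python3 - <<'E'
from h import *
q,e=snap('side')
cv2.imwrite('pics/m4.png',cv2.resize(q[140:240,280:400],None,fx=6,fy=6)[:,:,::-1])
o=telemetry.get_obs();print({k:np.round(o[k],4) for k in('position','tcp_rot','force','opening','grip_force')})
for x,y in((75,75),(75,-75),(-75,75)): print(x,y,(np.array(pix('side',np.array([*W(T,x,y),.016])))-[280,140])*6)
for x in(0,24.5,-24.5): print((np.array(pix('side',np.array([*W(T,34+x,45),.036])))-[280,140])*6)
g=W(T,34,45);plan([(*g,.016,T[2])])
E
```

```text
{'position': array([ 0.5726, -0.1135,  0.0335]), 'tcp_rot': array([ 5.330e-02,  9.986e-01,  4.000e-04, -2.500e-03]), 'force': array([-2.574 , -0.0647, -3.419 ]), 'opening': np.float64(0.0129), 'grip_force': np.float64(39.1677)}
75 75 [139.44382501 316.81505103]
75 -75 [167.24802323  72.78948543]
-75 75 [560.73413817 327.18583195]
[257.35009546 223.36237279]
[189.4701247  221.80012489]
[325.38361334 224.92815455]
start [ 0.5726 -0.1135  0.0335] 9.1 open 0.0129
[-0.18  0.02  1.74] [ 0.    -0.005 -0.001]
```

View pics/m4.png

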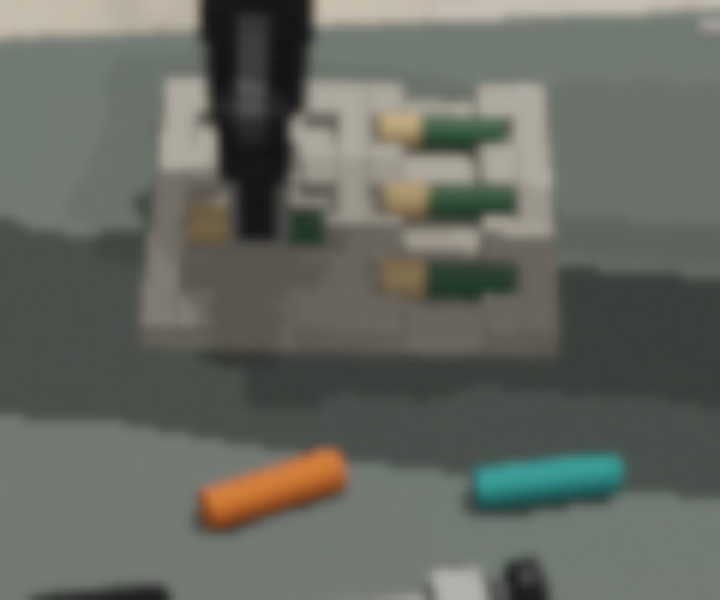

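Side crop: the cell hangs level over the left far pocket (ends at 190 and 325), and the flat cells are untouched. I lower it.

drive_tool --pt "0 0 0 0 0 0 0.8" --pt "0 0 0.4 0 0 0 0.8" --pt "0 0 0.8 0 0 0 0.8" --pt "0 0 1.2 0 0 0 0.8" --pt "0 0 1.5 0 0 0 0.8" --pt "0 0 1.8 0 0 0 0.8" --pt "0 0 1.8 0 0 0 0.8" --pt "0 0 1.8 0 0 0 0.8" --pt "0 0 1.8 0 0 0 0.8" --pt "0 0 1.8 0 0 0 0.8"

```text
clock: 10.35
position: [0.5747, -0.1134, 0.0204]
tcp_rot: [0.053, 0.999, -0.0, 0.0]
force: [0.1, -1.5, -1.0]
opening: 0.0132
grip_force: 39.2
```

drive_tool --pt "0 0 0.3 0 0 0 0.8" --pt "0 0 0.5 0 0 0 0.8" --pt "0 0 0.5 0 0 0 0.8" --pt "0 0 0.5 0 0 0 0.6" --pt "0 0 0.5 0 0 0 0.42" --pt "0 0 0.5 0 0 0 0.42" --pt "0 0 0.5 0 0 0 0.42" --pt "0 0 -1 0 0 0 0.42" --pt "0 0 -4 0 0 0 0.42" --pt "0 0 -7.5 0 0 0 0.42"

```text
clock: 11.6
position: [0.5744, -0.1134, 0.0969]
tcp_rot: [0.053, 0.999, 0.0, -0.0]
force: [0.4, -0.6, 0.8]
opening: 0.025
grip_force: 0.0
```

```bash
python3 - <<'E'
from h import *
q,e=snap('side')
cv2.imwrite('pics/m5.png',cv2.resize(q[130:310,280:400],None,fx=3.3,fy=3.3)[:,:,::-1])
g=W(C,13,0)
plan([(*g,.09,C[2]),(*g,.05,C[2]),(*g,.0265,C[2])])
E
```

```text
start [ 0.5764 -0.1137  0.1025] 11.6 open 0.0247
[ 2.62 26.52  1.22] [-0.001  0.007 -0.179]
[ 2.65 26.53  5.22] [-0.001  0.007 -0.179]
[ 2.67 26.53  7.57] [-0.001  0.007 -0.179]
```

View pics/m5.png

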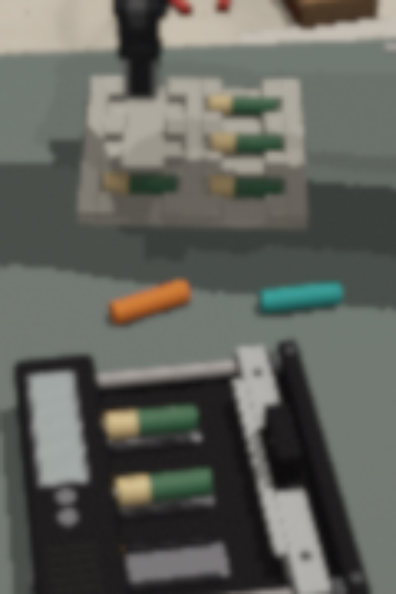

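Cell 0 sits in far pocket 0, and the two remaining charged cells and the slide are in order. Next I plan the middle and right cells from commanded poses.

```bash
python3 - <<'E'
from h import *
def P(q,x,y,z): return (*W(q,x,y),z,q[2])
for i,y in((1,0),(2,-45)):
    print('A',i);plan([P(C,13,y,.09),P(C,13,y,.0262)],P(T,34,45 if i==1 else 0,.0951))
    print('C',i);plan([P(C,13,y,.095),P(T,34,y,.095),P(T,34,y,.0365)],P(C,13,y,.0412))
E
```

```text
A 1
start [ 0.5744 -0.1135  0.0951] 11.6 open 0.0247
[ 2.41 26.52  0.51] [ 0.     0.    -0.179]
[ 2.41 26.52  6.89] [ 0.     0.    -0.179]
C 1
start [0.5784 0.1528 0.0412] 11.6 open 0.0247
[ 0.    0.   -5.38] [0. 0. 0.]
[  3.16 -30.96  -5.38] [0.    0.    0.179]
[  3.16 -30.96   0.47] [0.    0.    0.179]
A 2
start [ 0.5696 -0.1583  0.0951] 11.6 open 0.0247
[ 1.61 26.59  0.51] [ 0.     0.    -0.179]
[ 1.61 26.59  6.89] [ 0.     0.    -0.179]
C 2
start [0.5817 0.1079 0.0412] 11.6 open 0.0247
[ 0.    0.   -5.38] [0. 0. 0.]
[  3.96 -30.88  -5.38] [0.    0.    0.179]
[  3.96 -30.88   0.47] [0.    0.    0.179]
```

drive_tool --pt "0.5 5.5 0 0 0 -0.04 0.42" --pt "1 11 0 0 0 -0.08 0.42" --pt "1.5 16.5 0 0 0 -0.12 0.42" --pt "2 22 0.5 0 0 -0.179 0.42" --pt "2.4 26.5 0.5 0 0 -0.179 0.42" --pt "2.4 26.5 0.5 0 0 -0.179 0.42" --pt "2.4 26.5 4 0 0 -0.179 0.42" --pt "2.4 26.5 6 0 0 -0.179 0.42" --pt "2.4 26.5 6.9 0 0 -0.179 0.42" --pt "2.4 26.5 6.9 0 0 -0.179 0.42"

```text
clock: 12.9
position: [0.5788, 0.1521, 0.0265]
tcp_rot: [-0.036, 0.999, -0.0, -0.0]
force: [-0.2, 0.0, 1.0]
opening: 0.025
grip_force: 0.0
```

drive_tool --pt "0 0 0 0 0 0 0.42" --pt "0 0 0 0 0 0 0.8" --pt "0 0 0 0 0 0 0.8" --pt "0 0 0 0 0 0 0.8" --pt "0 0 0 0 0 0 0.8" --pt "0 0 -0.3 0 0 0 0.8" --pt "0 0 -0.8 0 0 0 0.8" --pt "0 0 -1.5 0 0 0 0.8" --pt "0 0 -1.5 0 0 0 0.8" --pt "0 0 -1.5 0 0 0 0.8"

```text
clock: 14.15
position: [0.5787, 0.1527, 0.0412]
tcp_rot: [-0.037, 0.999, -0.0, -0.0]
force: [0.9, 0.8, -0.8]
opening: 0.0127
grip_force: 39.2
```

drive_tool --pt "0 0 -2.5 0 0 0 0.8" --pt "0 0 -5.4 0 0 0 0.8" --pt "0.6 -5.5 -5.4 0 0 0.03 0.8" --pt "1.2 -11 -5.4 0 0 0.06 0.8" --pt "1.8 -17 -5.4 0 0 0.1 0.8" --pt "2.4 -22.5 -5.4 0 0 0.14 0.8" --pt "2.9 -28 -5.4 0 0 0.179 0.8" --pt "3.15 -31 -5.4 0 0 0.179 0.8" --pt "3.15 -31 -2.5 0 0 0.179 0.8" --pt "3.15 -31 0.5 0 0 0.179 0.8"

```text
clock: 15.4
position: [0.57, -0.1596, 0.0355]
tcp_rot: [0.053, 0.999, -0.0, 0.0]
force: [0.3, 0.3, -0.8]
opening: 0.0128
grip_force: 39.2
```

```bash
cat > chk.py <<'E'
from h import *
# side view: list green/tan blobs in world xy assuming height z
def blobs(zf=lambda u,v:.0143 if v<230 else .0284):
    q,e=snap('side');s=6
    P=cv2.resize(q,None,fx=s,fy=s,interpolation=cv2.INTER_CUBIC).astype(int);r,g,b=[P[...,i] for i in range(3)]
    for nm,m in(('G',(g-r>10)&(g-b>4)),('T',(r-b>22)&(r-g>2)&(r-g<35))):
        n,l,st,c=cv2.connectedComponentsWithStats(m.astype(np.uint8))
        for i in range(1,n):
            u,v=(c[i]+.5)/s-.5
            if st[i,4]>12*s*s and 285<u<375 and 145<v<320:
                X=w('side',u,v,z=zf(u,v));q=T if X[1]<0 else C
                D=X[:2]-q[:2];cc,ss=np.cos(q[2]),np.sin(q[2])
                print(nm,round(u,1),round(v,1),round(st[i,4]/s/s),'local',np.round([1e3*(cc*D[0]+ss*D[1]),1e3*(-ss*D[0]+cc*D[1])],1),'C' if X[1]>0 else 'T')
    o=telemetry.get_obs();print({k:np.round(o[k],4) for k in('clock','position','force','opening','grip_force')})
blobs()
E
python3 chk.py
```

```text
G 356.5 161.5 58 local [-40.7 -43.8] T
G 330.9 164.7 19 local [ 18.6 -29.2] T
G 358.0 173.3 55 local [-43.4   0.5] T
G 325.7 185.3 67 local [27.9 45.9] T
G 357.7 186.2 64 local [-42.1  46.4] T
G 370.9 218.4 194 local [-67.  147.3] T
G 330.7 256.5 148 local [  5.7 -44.6] C
T 346.1 160.9 48 local [-16.3 -45.5] T
T 315.1 164.3 41 local [ 55.4 -29.8] T
T 347.1 172.8 48 local [-18.8  -0.2] T
T 314.7 184.6 55 local [52.1 44.4] T
T 346.8 185.6 51 local [-18.3  45.1] T
T 324.6 221.1 40 local [   1.7 -152. ] C
T 316.1 257.8 95 local [ 32.3 -45.1] C
{'clock': np.float64(15.45), 'position': array([ 0.5679, -0.1587,  0.0309]), 'force': array([-0.8368,  0.6577, -4.4658]), 'opening': np.float64(0.0129), 'grip_force': np.float64(39.196)}
```

drive_tool --pt "0 0 0.8 0 0 0 0.8" --pt "0 0 1.5 0 0 0 0.8" --pt "0 0 2.15 0 0 0 0.8" --pt "0 0 2.15 0 0 0 0.8" --pt "0 0 2.15 0 0 0 0.6" --pt "0 0 2.15 0 0 0 0.42" --pt "0 0 2.15 0 0 0 0.42" --pt "0 0 1 0 0 0 0.42" --pt "0 0 -2 0 0 0 0.42" --pt "0 0 -5.9 0 0 0 0.42"

```text
clock: 16.7
position: [0.5696, -0.1587, 0.0963]
tcp_rot: [0.053, 0.999, 0.0, -0.0]
force: [0.1, 0.8, 0.7]
opening: 0.0246
grip_force: 0.0
```

drive_tool --pt "0.3 5.5 0 0 0 -0.04 0.42" --pt "0.6 11 0 0 0 -0.08 0.42" --pt "1 16.5 0 0 0 -0.12 0.42" --pt "1.3 22 0.5 0 0 -0.179 0.42" --pt "1.6 26.6 0.5 0 0 -0.179 0.42" --pt "1.6 26.6 0.5 0 0 -0.179 0.42" --pt "1.6 26.6 4 0 0 -0.179 0.42" --pt "1.6 26.6 6 0 0 -0.179 0.42" --pt "1.6 26.6 6.9 0 0 -0.179 0.42" --pt "1.6 26.6 6.9 0 0 -0.179 0.42"

```text
clock: 17.95
position: [0.5822, 0.1068, 0.0265]
tcp_rot: [-0.036, 0.999, -0.0, -0.0]
force: [-0.2, 0.1, 0.4]
opening: 0.0248
grip_force: 0.0
```

drive_tool --pt "0 0 0 0 0 0 0.42" --pt "0 0 0 0 0 0 0.8" --pt "0 0 0 0 0 0 0.8" --pt "0 0 0 0 0 0 0.8" --pt "0 0 0 0 0 0 0.8" --pt "0 0 -0.3 0 0 0 0.8" --pt "0 0 -0.8 0 0 0 0.8" --pt "0 0 -1.5 0 0 0 0.8" --pt "0 0 -1.5 0 0 0 0.8" --pt "0 0 -1.5 0 0 0 0.8"

```text
clock: 19.2
position: [0.5822, 0.1074, 0.0412]
tcp_rot: [-0.037, 0.999, 0.0, -0.0]
force: [-0.3, -0.4, -0.9]
opening: 0.0126
grip_force: 39.2
```

```bash
python3 chk.py
```

```text
G 358.3 161.4 44 local [-44.9 -44.4] T
G 357.7 172.9 71 local [-42.8  -1. ] T
G 357.1 186.0 80 local [-40.8  45.6] T
G 369.9 217.4 123 local [-65.1 144.3] T
G 337.1 251.4 36 local [ -7.7 -55.3] C
T 314.8 224.2 14 local [  22.2 -145.9] C
T 316.4 252.8 76 local [ 30.2 -57. ] C
{'clock': np.float64(19.25), 'position': array([0.5821, 0.1074, 0.0411]), 'force': array([ 0.1761,  0.4081, -0.985 ]), 'opening': np.float64(0.0127), 'grip_force': np.float64(39.1955)}
```

drive_tool --pt "0 0 -2.5 0 0 0 0.8" --pt "0 0 -5.4 0 0 0 0.8" --pt "0.7 -5.5 -5.4 0 0 0.03 0.8" --pt "1.4 -11 -5.4 0 0 0.06 0.8" --pt "2.2 -17 -5.4 0 0 0.1 0.8" --pt "2.9 -22.5 -5.4 0 0 0.14 0.8" --pt "3.6 -28 -5.4 0 0 0.179 0.8" --pt "3.95 -30.9 -5.4 0 0 0.179 0.8" --pt "3.95 -30.9 -2.5 0 0 0.179 0.8" --pt "3.95 -30.9 0.5 0 0 0.179 0.8"

```text
clock: 20.5
position: [0.5653, -0.2044, 0.0355]
tcp_rot: [0.053, 0.999, -0.0, 0.0]
force: [-0.8, -0.6, -0.6]
opening: 0.0126
grip_force: 39.2
```

```bash
python3 chk.py
```

```text
G 331.4 152.4 20 local [ 18.8 -78.1] T
G 356.8 161.5 59 local [-41.3 -43.9] T
G 326.4 172.5 61 local [27.9  0.3] T
G 357.9 173.1 58 local [-43.3  -0.2] T
G 325.8 185.2 69 local [27.7 45.6] T
G 357.7 186.1 67 local [-42.1  46.1] T
G 371.0 218.5 196 local [-67.2 147.5] T
T 316.0 152.7 37 local [ 55.6 -75.6] T
T 346.2 161.0 44 local [-16.6 -45.2] T
T 315.7 171.8 51 local [52.3 -1.3] T
T 347.1 172.7 48 local [-18.9  -0.6] T
T 314.6 184.6 54 local [52.2 44.4] T
T 346.7 185.5 54 local [-18.1  44.8] T
T 324.7 221.0 39 local [   1.5 -152.1] C
{'clock': np.float64(20.55), 'position': array([ 0.5633, -0.2034,  0.0309]), 'force': array([-1.3747,  0.5564, -4.5626]), 'opening': np.float64(0.0129), 'grip_force': np.float64(39.2147)}
```

drive_tool --pt "0 0 0.8 0 0 0 0.8" --pt "0 0 1.5 0 0 0 0.8" --pt "0 0 2.15 0 0 0 0.8" --pt "0 0 2.15 0 0 0 0.8" --pt "0 0 2.15 0 0 0 0.6" --pt "0 0 2.15 0 0 0 0.42" --pt "0 0 2.15 0 0 0 0.42" --pt "0 0 1 0 0 0 0.42" --pt "0 0 -2 0 0 0 0.42" --pt "0 0 -5.9 0 0 0 0.42"

```text
clock: 21.8
position: [0.565, -0.2036, 0.0963]
tcp_rot: [0.053, 0.999, 0.0, -0.0]
force: [-0.1, -0.0, -0.1]
opening: 0.0246
grip_force: 0.0
```

```bash
python3 chk.py; python3 - <<'E'
from h import *
def P(q,x,y,z): return (*W(q,x,y),z,q[2])
s=P(T,34,-45,.0951)
for y in(-45,0,45):
    print('A',y);plan([P(T,-34.5,y,.06),P(T,-34.5,y,.0125)],s)
    print('C',y);plan([P(C,11,y,.095),P(C,11,y,.0475),P(C,11,y,.0272)],P(T,-34.5,y,.0275))
    s=P(C,11,y,.095)
E
```

```text
G 327.1 160.9 49 local [ 28.  -43.7] T
G 356.8 161.5 62 local [-41.2 -43.9] T
G 326.4 172.4 63 local [28.  0.] T
G 357.9 173.1 59 local [-43.3  -0.1] T
G 325.8 185.2 70 local [27.6 45.6] T
G 357.7 186.1 67 local [-42.1  46.1] T
G 370.8 218.5 193 local [-66.8 147.5] T
T 316.5 160.2 42 local [ 52.9 -45.5] T
T 346.2 160.8 47 local [-16.6 -45.9] T
T 315.7 171.8 51 local [52.3 -1.3] T
T 347.2 172.7 48 local [-19.   -0.5] T
T 314.7 184.6 53 local [52.  44.3] T
T 346.7 185.5 54 local [-18.1  44.8] T
T 324.6 221.1 39 local [   1.6 -152. ] C
{'clock': np.float64(21.85), 'position': array([ 0.567 , -0.2043,  0.1028]), 'force': array([0.1686, 0.1021, 4.0719]), 'opening': np.float64(0.0246), 'grip_force': np.float64(0.0)}
A -45
start [ 0.5649 -0.203   0.0951] 21.8 open 0.0246
[ 6.85 -0.    3.51] [0. 0. 0.]
[ 6.85 -0.    8.26] [0. 0. 0.]
C -45
start [ 0.4967 -0.1958  0.0275] 21.8 open 0.0246
[-5.05 31.06 -6.75] [ 0.     0.    -0.179]
[-5.05 31.06 -2.  ] [ 0.     0.    -0.179]
[-5.050e+00  3.106e+01  3.000e-02] [ 0.     0.    -0.179]
A 0
start [0.5797 0.1077 0.095 ] 21.8 open 0.0246
[  9.7  -25.24   3.5 ] [0.    0.    0.179]
[  9.7  -25.24   8.25] [0.    0.    0.179]
C 0
start [ 0.5015 -0.1511  0.0275] 21.8 open 0.0246
[-4.25 30.99 -6.75] [ 0.     0.    -0.179]
[-4.25 30.99 -2.  ] [ 0.     0.    -0.179]
[-4.250e+00  3.099e+01  3.000e-02] [ 0.     0.    -0.179]
A 45
start [0.5764 0.1526 0.095 ] 21.8 open 0.0246
[  8.9  -25.31   3.5 ] [0.    0.    0.179]
[  8.9  -25.31   8.25] [0.    0.    0.179]
C 45
start [ 0.5062 -0.1063  0.0275] 21.8 open 0.0246
[-3.44 30.92 -6.75] [ 0.     0.    -0.179]
[-3.44 30.92 -2.  ] [ 0.     0.    -0.179]
[-3.440e+00  3.092e+01  3.000e-02] [ 0.     0.    -0.179]
```

All charged cells are in the far row. Now the flat cells.

drive_tool --pt "3.5 0 0 0 0 0 0.42" --pt "6.85 0 0 0 0 0 0.42" --pt "6.85 0 2 0 0 0 0.42" --pt "6.85 0 4.5 0 0 0 0.42" --pt "6.85 0 6.5 0 0 0 0.42" --pt "6.85 0 8.25 0 0 0 0.42" --pt "6.85 0 8.25 0 0 0 0.42" --pt "6.85 0 8.25 0 0 0 0.42" --pt "6.85 0 8.25 0 0 0 0.8" --pt "6.85 0 8.25 0 0 0 0.8"

```text
clock: 23.1
position: [0.498, -0.1968, 0.014]
tcp_rot: [0.053, 0.999, -0.0, 0.001]
force: [-0.7, 0.6, 6.7]
opening: 0.013
grip_force: 40.1
```

drive_tool --pt "0 0 0 0 0 0 0.8" --pt "0 0 0 0 0 0 0.8" --pt "0 0 -0.3 0 0 0 0.8" --pt "0 0 -0.8 0 0 0 0.8" --pt "0 0 -1.5 0 0 0 0.8" --pt "0 0 -1.5 0 0 0 0.8" --pt "0 0 -1.5 0 0 0 0.8" --pt "0 0 -1.5 0 0 0 0.8" --pt "0 0 -1.5 0 0 0 0.8" --pt "0 0 -1.5 0 0 0 0.8"

```text
clock: 24.35
position: [0.4972, -0.1964, 0.0277]
tcp_rot: [0.053, 0.999, 0.0, -0.0]
force: [-0.3, 0.3, -0.6]
opening: 0.0129
grip_force: 39.3
```

drive_tool --pt "0 0 -3 0 0 0 0.8" --pt "0 0 -6.75 0 0 0 0.8" --pt "-0.8 5.5 -6.75 0 0 -0.03 0.8" --pt "-1.7 11 -6.75 0 0 -0.06 0.8" --pt "-2.6 17 -6.75 0 0 -0.1 0.8" --pt "-3.6 22.5 -6.75 0 0 -0.14 0.8" --pt "-4.6 28 -6.75 0 0 -0.179 0.8" --pt "-5.05 31.05 -6.75 0 0 -0.179 0.8" --pt "-5.05 31.05 -4.5 0 0 -0.179 0.8" --pt "-5.05 31.05 -2 0 0 -0.179 0.8"

```text
clock: 25.6
position: [0.5806, 0.1077, 0.0474]
tcp_rot: [-0.037, 0.999, 0.0, 0.0]
force: [-0.6, -0.6, 0.1]
opening: 0.0126
grip_force: 39.4
```

```bash
python3 chk.py
```

```text
G 357.9 172.8 69 local [-43.3  -1.2] T
G 357.6 186.0 74 local [-41.9  45.5] T
G 370.2 217.5 132 local [-65.7 144.8] T
G 338.3 249.4 43 local [-10.6 -59.8] C
T 315.5 223.9 16 local [  20.9 -146.4] C
T 317.6 250.8 73 local [ 27.5 -61.6] C
{'clock': np.float64(25.65), 'position': array([0.5787, 0.1071, 0.0434]), 'force': array([-0.8477,  0.352 , -4.2343]), 'opening': np.float64(0.0131), 'grip_force': np.float64(39.3577)}
```

drive_tool --pt "0 0 0.7 0 0 0 0.8" --pt "0 0 1.4 0 0 0 0.8" --pt "0 0 2.05 0 0 0 0.8" --pt "0 0 2.05 0 0 0 0.8" --pt "0 0 2.05 0 0 0 0.6" --pt "0 0 2.05 0 0 0 0.42" --pt "0 0 2.05 0 0 0 0.42" --pt "0 0 1 0 0 0 0.42" --pt "0 0 -1.5 0 0 0 0.42" --pt "0 0 -4.75 0 0 0 0.42"

```text
clock: 26.9
position: [0.5799, 0.1069, 0.0961]
tcp_rot: [-0.037, 0.999, -0.0, -0.0]
force: [0.7, 0.2, 0.7]
opening: 0.0244
grip_force: 0.0
```

drive_tool --pt "1.5 -4 0 0 0 0.02 0.42" --pt "3.5 -9.5 0 0 0 0.05 0.42" --pt "5.5 -15 0 0 0 0.09 0.42" --pt "7.5 -20 0 0 0 0.14 0.42" --pt "9.7 -25.2 0 0 0 0.179 0.42" --pt "9.7 -25.2 0 0 0 0.179 0.42" --pt "9.7 -25.2 1.5 0 0 0.179 0.42" --pt "9.7 -25.2 1.5 0 0 0.179 0.42" --pt "9.7 -25.2 1.5 0 0 0.179 0.42" --pt "9.7 -25.2 1.5 0 0 0.179 0.42"

```text
clock: 28.15
position: [0.5023, -0.1508, 0.0804]
tcp_rot: [0.052, 0.999, -0.0, 0.0]
force: [-0.1, 0.2, 0.2]
opening: 0.0245
grip_force: 0.0
```

```bash
python3 chk.py
```

```text
G 326.9 160.5 60 local [ 28.5 -45.3] T
G 326.5 172.4 63 local [27.7  0.1] T
G 358.0 173.3 55 local [-43.5   0.6] T
G 325.8 185.3 69 local [27.6 45.7] T
G 357.6 186.2 65 local [-41.8  46.3] T
G 371.2 218.2 185 local [-67.7 146.7] T
G 332.3 255.7 147 local [  2.6 -46.1] C
T 316.4 159.8 52 local [ 53.1 -47.1] T
T 315.7 171.8 51 local [52.3 -1.3] T
T 347.0 172.9 45 local [-18.7   0.1] T
T 314.7 184.6 54 local [52.1 44.4] T
T 346.7 185.5 55 local [-18.1  44.8] T
T 324.7 221.1 40 local [   1.5 -152. ] C
T 317.8 257.1 90 local [ 29.  -46.4] C
{'clock': np.float64(28.2), 'position': array([ 0.5023, -0.1509,  0.0805]), 'force': array([ 0.4138, -0.1129,  0.816 ]), 'opening': np.float64(0.0246), 'grip_force': np.float64(0.0)}
```

drive_tool --pt "0 0 2 0 0 0 0.42" --pt "0 0 4 0 0 0 0.42" --pt "0 0 5.5 0 0 0 0.42" --pt "0 0 6.75 0 0 0 0.42" --pt "0 0 6.75 0 0 0 0.42" --pt "0 0 6.75 0 0 0 0.42" --pt "0 0 6.75 0 0 0 0.8" --pt "0 0 6.75 0 0 0 0.8" --pt "0 0 6.75 0 0 0 0.8" --pt "0 0 6.75 0 0 0 0.8"

```text
clock: 29.45
position: [0.5025, -0.1516, 0.0137]
tcp_rot: [0.053, 0.999, -0.0, 0.001]
force: [-0.2, 0.2, 5.6]
opening: 0.0127
grip_force: 40.2
```

drive_tool --pt "0 0 -0.3 0 0 0 0.8" --pt "0 0 -0.8 0 0 0 0.8" --pt "0 0 -1.5 0 0 0 0.8" --pt "0 0 -4.5 0 0 0 0.8" --pt "0 0 -8.25 0 0 0 0.8" --pt "0 0 -8.25 0 0 0 0.8" --pt "0 0 -8.25 0 0 0 0.8" --pt "0 0 -8.25 0 0 0 0.8" --pt "0 0 -8.25 0 0 0 0.8" --pt "0 0 -8.25 0 0 0 0.8"

```text
clock: 30.7
position: [0.5017, -0.1514, 0.0948]
tcp_rot: [0.053, 0.999, 0.0, -0.0]
force: [-0.2, 0.5, 0.6]
opening: 0.0132
grip_force: 39.5
```

drive_tool --pt "-0.6 4.5 0 0 0 -0.03 0.8" --pt "-1.4 10 0 0 0 -0.06 0.8" --pt "-2.2 16 0 0 0 -0.1 0.8" --pt "-3 22 0 0 0 -0.14 0.8" --pt "-3.8 28 0 0 0 -0.179 0.8" --pt "-4.25 31 0 0 0 -0.179 0.8" --pt "-4.25 31 2 0 0 -0.179 0.8" --pt "-4.25 31 4.75 0 0 -0.179 0.8" --pt "-4.25 31 4.75 0 0 -0.179 0.8" --pt "-4.25 31 4.75 0 0 -0.179 0.8"

```text
clock: 31.95
position: [0.5773, 0.1523, 0.0487]
tcp_rot: [-0.036, 0.999, 0.0, 0.0]
force: [1.0, -0.2, 0.2]
opening: 0.0129
grip_force: 39.5
```

```bash
python3 chk.py
```

```text
G 361.8 185.8 30 local [-51.1  44.7] T
G 370.7 218.5 190 local [-66.7 147.4] T
G 343.5 268.2 50 local [-12.5 -14.4] C
T 318.0 257.3 84 local [ 28.7 -45.8] C
T 321.6 269.5 70 local [ 26.1 -16.8] C
{'clock': np.float64(32.0), 'position': array([0.5776, 0.1523, 0.0491]), 'force': array([-0.2676, -0.3971,  0.5751]), 'opening': np.float64(0.0131), 'grip_force': np.float64(39.4862)}
```

drive_tool --pt "0 0.05 0.7 0 0 0 0.8" --pt "0 0.05 1.4 0 0 0 0.8" --pt "0 0.05 2.05 0 0 0 0.8" --pt "0 0.05 2.05 0 0 0 0.8" --pt "0 0.05 2.05 0 0 0 0.6" --pt "0 0.05 2.05 0 0 0 0.42" --pt "0 0.05 2.05 0 0 0 0.42" --pt "0 0 1 0 0 0 0.42" --pt "0 0 -1.5 0 0 0 0.42" --pt "0 0 -4.75 0 0 0 0.42"

```text
clock: 33.25
position: [0.5766, 0.1522, 0.0961]
tcp_rot: [-0.037, 0.999, -0.0, -0.0]
force: [0.1, -0.2, -0.2]
opening: 0.0245
grip_force: 0.0
```

drive_tool --pt "1.5 -4 0 0 0 0.02 0.42" --pt "3.3 -9.5 0 0 0 0.05 0.42" --pt "5.2 -15 0 0 0 0.09 0.42" --pt "7 -20 0 0 0 0.14 0.42" --pt "8.9 -25.3 0 0 0 0.179 0.42" --pt "8.9 -25.3 0 0 0 0.179 0.42" --pt "8.9 -25.3 1.5 0 0 0.179 0.42" --pt "8.9 -25.3 1.5 0 0 0.179 0.42" --pt "8.9 -25.3 1.5 0 0 0.179 0.42" --pt "8.9 -25.3 1.5 0 0 0.179 0.42"

```text
clock: 34.5
position: [0.507, -0.1058, 0.0805]
tcp_rot: [0.052, 0.999, 0.0, 0.0]
force: [0.2, 0.3, 0.6]
opening: 0.0249
grip_force: 0.0
```

```bash
python3 chk.py
```

```text
G 327.1 160.4 62 local [ 27.9 -45.6] T
G 326.4 172.4 66 local [28.  -0.2] T
G 325.8 185.2 70 local [27.6 45.6] T
G 357.8 186.3 63 local [-42.3  46.5] T
G 371.2 218.4 187 local [-67.7 147.2] T
G 332.2 255.7 147 local [  2.6 -46.1] C
G 337.8 275.3 162 local [0.1 0. ] C
T 316.5 159.7 50 local [ 53.  -47.5] T
T 315.6 171.7 57 local [52.6 -1.9] T
T 314.7 184.6 54 local [52.1 44.4] T
T 346.7 185.7 49 local [-18.2  45.6] T
T 324.6 221.0 39 local [   1.6 -152.1] C
T 317.8 257.1 90 local [ 29.  -46.4] C
T 322.8 276.8 99 local [26.2 -0.3] C
{'clock': np.float64(34.55), 'position': array([ 0.507 , -0.106 ,  0.0805]), 'force': array([-0.4533,  0.0423,  0.3843]), 'opening': np.float64(0.0249), 'grip_force': np.float64(0.0)}
```

drive_tool --pt "0 0 2 0 0 0 0.42" --pt "0 0 4 0 0 0 0.42" --pt "0 0 5.5 0 0 0 0.42" --pt "0 0 6.75 0 0 0 0.42" --pt "0 0 6.75 0 0 0 0.42" --pt "0 0 6.75 0 0 0 0.42" --pt "0 0 6.75 0 0 0 0.8" --pt "0 0 6.75 0 0 0 0.8" --pt "0 0 6.75 0 0 0 0.8" --pt "0 0 6.75 0 0 0 0.8"

```text
clock: 35.8
position: [0.5073, -0.1066, 0.0137]
tcp_rot: [0.053, 0.999, -0.0, 0.001]
force: [-0.6, 0.1, 5.4]
opening: 0.013
grip_force: 40.1
```

drive_tool --pt "0 0 -0.3 0 0 0 0.8" --pt "0 0 -0.8 0 0 0 0.8" --pt "0 0 -1.5 0 0 0 0.8" --pt "0 0 -4.5 0 0 0 0.8" --pt "0 0 -8.25 0 0 0 0.8" --pt "0 0 -8.25 0 0 0 0.8" --pt "0 0 -8.25 0 0 0 0.8" --pt "0 0 -8.25 0 0 0 0.8" --pt "0 0 -8.25 0 0 0 0.8" --pt "0 0 -8.25 0 0 0 0.8"

```text
clock: 37.05
position: [0.5065, -0.1065, 0.0948]
tcp_rot: [0.053, 0.999, 0.0, -0.0]
force: [1.1, 0.4, -0.5]
opening: 0.0129
grip_force: 39.5
```

drive_tool --pt "-0.5 4.5 0 0 0 -0.03 0.8" --pt "-1.1 10 0 0 0 -0.06 0.8" --pt "-1.8 16 0 0 0 -0.1 0.8" --pt "-2.4 22 0 0 0 -0.14 0.8" --pt "-3.1 28 0 0 0 -0.179 0.8" --pt "-3.45 30.95 0 0 0 -0.179 0.8" --pt "-3.45 30.95 2 0 0 -0.179 0.8" --pt "-3.45 30.95 4.75 0 0 -0.179 0.8" --pt "-3.45 30.95 4.75 0 0 -0.179 0.8" --pt "-3.45 30.95 4.75 0 0 -0.179 0.8"

```text
clock: 38.3
position: [0.574, 0.1976, 0.0487]
tcp_rot: [-0.037, 0.999, 0.0, 0.0]
force: [-0.3, -0.3, 0.4]
opening: 0.0133
grip_force: 39.5
```

```bash
python3 chk.py
```

```text
G 374.5 218.1 148 local [-74.2 146.1] T
G 348.0 290.3 41 local [-11.9  34.2] C
T 318.1 257.4 84 local [ 28.6 -45.7] C
T 322.9 277.1 89 local [26.2  0.3] C
T 325.1 290.8 84 local [26.6 30. ] C
{'clock': np.float64(38.35), 'position': array([0.5743, 0.1977, 0.0492]), 'force': array([-0.0343,  0.5944,  0.0675]), 'opening': np.float64(0.0128), 'grip_force': np.float64(39.4675)}
```

drive_tool --pt "0 0 0.7 0 0 0 0.8" --pt "0 0 1.4 0 0 0 0.8" --pt "0 0 2.05 0 0 0 0.8" --pt "0 0 2.05 0 0 0 0.8" --pt "0 0 2.05 0 0 0 0.6" --pt "0 0 2.05 0 0 0 0.42" --pt "0 0 2.05 0 0 0 0.42" --pt "0 0 1 0 0 0 0.42" --pt "0 0 -1.5 0 0 0 0.42" --pt "0 0 -4.75 0 0 0 0.42"

```text
clock: 39.6
position: [0.5734, 0.1975, 0.0962]
tcp_rot: [-0.037, 0.999, -0.0, -0.0]
force: [0.4, 1.1, 0.3]
opening: 0.0245
grip_force: 0.0
```

drive_tool --pt "2 -1.5 -2 0 0 0 -0.5" --pt "4 -3 -5 0 0 0 -0.5" --pt "5.9 -4.5 -5.5 0 0 0 -0.5" --pt "5.9 -4.5 -5.5 0 0 0 -0.5" --pt "5.9 -4.5 -5.5 0 0 0 -0.5" --pt "5.9 -4.5 -5.5 0 0 0 -0.5" --pt "5.9 -4.5 -5.5 0 0 0 -0.5" --pt "5.9 -4.5 -5.5 0 0 0 -0.5" --pt "5.9 -4.5 -5.5 0 0 0 -0.5" --pt "5.9 -4.5 -5.5 0 0 0 -0.5"

```text
clock: 40.85
position: [0.5181, 0.1485, 0.1502]
tcp_rot: [-0.037, 0.999, -0.0, -0.0]
force: [0.3, 0.6, -0.7]
opening: 0.0636
grip_force: 0.0
```

```bash
python3 chk.py; python3 - <<'E'
from h import *
q,e=load('side')
cv2.imwrite('pics/m6.png',cv2.resize(q[145:325,280:400],None,fx=3.3,fy=3.3)[:,:,::-1])
E
```

```text
G 327.1 160.4 63 local [ 27.9 -45.6] T
G 326.6 172.3 68 local [27.5 -0.5] T
G 325.9 185.1 74 local [27.6 45.1] T
G 362.1 219.3 68 local [ -73.7 -146.5] C
G 332.2 256.0 137 local [  2.9 -45.5] C
G 337.7 275.5 152 local [0.2 0.5] C
G 341.8 296.5 171 local [ 0.7 45.3] C
T 316.5 159.7 51 local [ 53.  -47.5] T
T 315.6 171.6 55 local [52.6 -2. ] T
T 314.6 184.5 58 local [52.4 44. ] T
T 324.8 221.1 40 local [   1.3 -151.9] C
T 318.0 257.3 86 local [ 28.8 -45.9] C
T 323.0 277.0 93 local [26.1  0.2] C
T 325.9 298.0 108 local [27.3 44.8] C
{'clock': np.float64(40.9), 'position': array([0.5181, 0.1484, 0.1503]), 'force': array([-0.1827, -0.1149,  1.0776]), 'opening': np.float64(0.0642), 'grip_force': np.float64(0.0)}
```

View pics/m6.png

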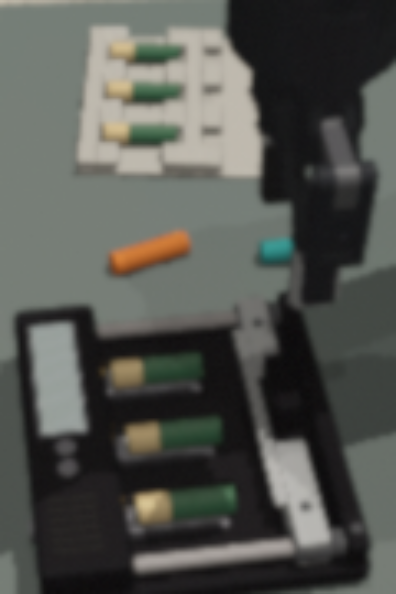

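All three flat cells lie in the bays and the charged cells lie in the far row. The slide is open, with its grip at crop (288,395), so I close it now.

drive_tool --pt "0 0 4 0 0 0 -0.5" --pt "0 0 8 0 0 0 -0.5" --pt "0 0 10 0 0 0 -0.5" --pt "0 0 10 0 0 0 -0.5" --pt "0 0 10 0 0 0 0.3" --pt "0 0 10 0 0 0 0.3" --pt "0 0 10 0 0 0 0.3" --pt "0 0 10 0 0 0 0.3" --pt "0 0 10 0 0 0 0.3" --pt "0 0 10 0 0 0 0.3" --grip_force 25

```text
clock: 42.15
position: [0.519, 0.149, 0.0519]
tcp_rot: [-0.037, 0.999, 0.001, 0.001]
force: [-1.1, 1.6, 7.1]
opening: 0.0369
grip_force: 25.9
```

drive_tool --pt "-0.3 0 0 0 0 0 0.3" --pt "-0.6 0 0 0 0 0 0.3" --pt "-0.9 0 0 0 0 0 0.3" --pt "-1.2 0 0 0 0 0 0.3" --pt "-1.5 0 0 0 0 0 0.3" --pt "-1.8 0 0 0 0 0 0.3" --pt "-2.1 0 0 0 0 0 0.3" --pt "-2.3 0 0 0 0 0 0.3" --pt "-2.5 0 0 0 0 0 0.3" --pt "-2.5 0 0 0 0 0 0.3"

```text
clock: 43.4
position: [0.5439, 0.1508, 0.0519]
tcp_rot: [-0.037, 0.999, 0.001, 0.001]
force: [-1.1, 2.4, 6.8]
opening: 0.0372
grip_force: 26.0
```

drive_tool --pt "-0.1 0 0 0 0 0 0.3" --pt "-0.2 0 0 0 0 0 0.3" --pt "-0.3 0 0 0 0 0 0.3" --pt "-0.4 0 0 0 0 0 0.3" --pt "-0.5 0 0 0 0 0 0.3" --pt "-0.55 0 0 0 0 0 0.3" --pt "-0.6 0 0 0 0 0 0.3" --pt "-0.6 0 0 0 0 0 0.3" --pt "-0.6 0 0 0 0 0 0.3" --pt "-0.6 0 0 0 0 0 0.3"

```text
clock: 44.65
position: [0.547, 0.151, 0.0518]
tcp_rot: [-0.037, 0.999, 0.0, -0.002]
force: [-16.4, 1.8, 15.8]
opening: 0.0372
grip_force: 26.9
```

drive_tool --pt "0.1 0 0 0 0 0 0.2" --pt "0.1 0 0 0 0 0 -0.4" --pt "0.1 0 0 0 0 0 -0.5" --pt "0.1 0 0 0 0 0 -0.5" --pt "0.1 0 -3 0 0 0 -0.5" --pt "0.1 0 -8 0 0 0 -0.5" --pt "0.1 0 -14 0 0 0 -0.5" --pt "5 4 -15 0 0 0 -0.5" --pt "10 8 -15 0 0 0 -0.5" --pt "15 12 -15 0 0 0 -0.5"

```text
clock: 45.9
position: [0.3932, 0.2575, 0.2004]
tcp_rot: [-0.036, 0.999, 0.0, 0.0]
force: [0.9, 0.1, 0.6]
opening: 0.0641
grip_force: 0.0
```

drive_tool --pt "4 4 0 0 0 0 -0.5" --pt "8 8 0 0 0 0 -0.5" --pt "12 12 0 0 0 0 -0.5" --pt "15 16 0 0 0 0 -0.5" --pt "17 20 0 0 0 0 -0.5" --pt "17 20 0 0 0 0 -0.5" --pt "17 20 0 0 0 0 -0.5" --pt "17 20 0 0 0 0 -0.5" --pt "17 20 0 0 0 0 -0.5" --pt "17 20 0 0 0 0 -0.5"

```text
clock: 47.15
position: [0.2107, 0.4435, 0.2004]
tcp_rot: [-0.036, 0.999, 0.0, 0.0]
force: [-0.1, -0.0, 1.1]
opening: 0.0643
grip_force: 0.0
```

```bash
python3 chk.py|tail -8; python3 - <<'E'
from h import *
p,d=snap('top')
q,e=load('side')
a=cv2.resize(p[175:275,185:415],(690,300))
b=cv2.resize(q[225:325,280:400],(346,288)); c=cv2.resize(q[140:225,280:400],(344,288))
b=np.hstack([b,c]); 
cv2.imwrite('pics/f.png',np.vstack([a,b])[:,:,::-1])
E
```

```text
T 316.5 159.7 49 local [ 53.  -47.5] T
T 315.6 171.6 54 local [52.6 -2.2] T
T 314.6 184.5 57 local [52.4 43.9] T
T 324.6 221.1 40 local [   1.6 -152. ] C
T 316.7 257.2 93 local [ 31.  -46.5] C
T 320.0 277.1 101 local [31.2 -0.4] C
T 323.5 298.2 110 local [31.3 44.7] C
{'clock': np.float64(47.2), 'position': array([0.2106, 0.4436, 0.2004]), 'force': array([ 0.4664,  0.0427, -0.1941]), 'opening': np.float64(0.0642), 'grip_force': np.float64(0.0)}
```

View pics/f.png

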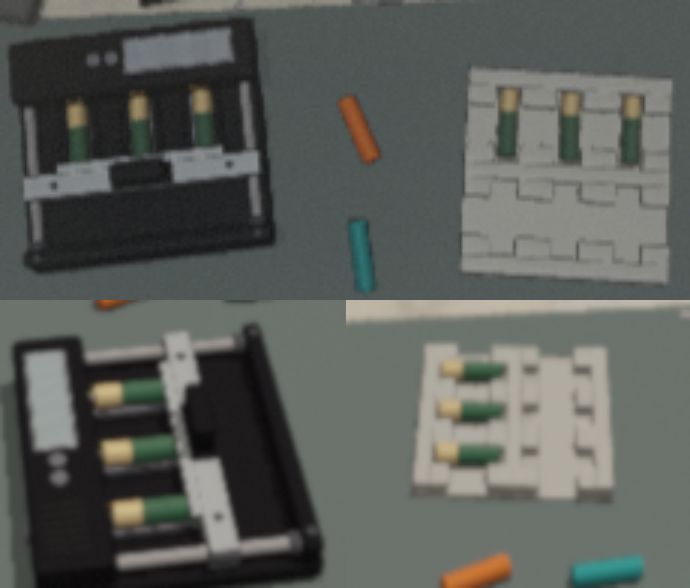

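```bash
python3 - <<'E'
from h import *
for n in('top','side'):
    a=cv2.imread(f'pics/{n}0.png',0).astype(np.float32);b=cv2.cvtColor(load(n)[0],cv2.COLOR_RGB2GRAY).astype(np.float32)
    R={'bar':(190,220,275,242),'grip':(218,224,246,242),'headcells':(190,182,272,226),'cells':(203,204,262,226)} if n=='top' else {'bar':(335,235,385,325),'head':(284,238,312,330),'cells':(308,248,345,305)}
    for k,(x0,y0,x1,y1) in R.items():
        s=8;A,B=[cv2.resize(i[y0-3:y1+3,x0-3:x1+3],None,fx=s,fy=s,interpolation=cv2.INTER_CUBIC) for i in(a,b)]
        t=A[24:-24,24:-24];r=cv2.matchTemplate(B,t,cv2.TM_CCOEFF_NORMED);_,m,_,l=cv2.minMaxLoc(r);print(n,k,round(m,3),(np.array(l)-24)/s)
E
```

```text
top bar 0.987 [ 0.  -0.5]
top grip 0.98 [ 0.  -0.5]
top headcells 0.985 [0. 0.]
top cells 0.957 [0.125 0.   ]
side bar 0.996 [-0.5  0. ]
side head 1.0 [0. 0.]
side cells 0.977 [-0.25 -0.25]
```

Compared with the start, the slide now sits about 1 mm further shut, at its stop. All cells are in place with plus ends away.

```bash
python3 -c "from h import *;print(env.finish_job())"
```

```text
the job is handed in; nothing more can be done
None
```

The job is done and handed in at about 47 s: the three charged cells are in the tray's far row, the three flat cells are in the charger bays with the size slide shut to its stop, and all plus ends point away from you.

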